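Clamp a reagent bottle in the one-hand bar clamp

TASK

Take the middle-sized of the three bottles that stand at the front right of the worktop and stand it upright on the bench clamp's base plate, between the open jaws. Let go of it, then squeeze and release the clamp's pair of trigger levers again and again until the sliding jaw has closed on the bottle and its spring-backed pad is pressed firmly against it, so that the cap could be unscrewed later.

Things in the scene. Friction and masses are not known exactly. Their poses are not given: they have to be found in the camera images.
- bottle_mid (a point): Bottle to clamp: upright white plastic bottle with ribbed screw cap, 55 mm wide, 111 mm tall, 0.2 kg. Point on its axis half-way up (55.5 mm above the underside), z along the axis. The body is a straight cylinder up to 70 mm, then narrows to a cap 39 mm wide. Two others stand near: a large brown bottle (68 wide, 156 tall) and a small white one (38 wide, 71 tall).
- seat (a point): Where to stand the bottle: on the fixed clamp's base plate (275 x 90 mm, top 8 mm over the worktop), midway between the open jaws. x points along the clamp from levers and sliding jaw to fixed jaw, y across, z up. Fixed jaw: 60 mm wide, face at x = +41 mm. Sliding pad: 50 mm wide, face at x = -46 mm + jaw - jaw_pad. Jaws reach 50 mm over the worktop. Housing: x = -86 to -176 mm, 62 mm high.
- trigger_grip (a point): Point midway between the clamp's two upright trigger levers, 108 mm over the worktop, axes as the seat. One lever on its -x, one on its +x side, each 6 mm thick, 26 mm wide along y, rubber grips 80 to 125 mm over the worktop. At rest 53 mm over their outer faces; squeezed together along x: 26 mm. They slide in the housing's top, geared to close equally, and spring open. Squeezing takes 5 to 15 N.
- trigger (a joint): Travel of one lever towards the other (which moves equally): 0 = open, 0.0135 m = fully squeezed. Each full squeeze drives the sliding jaw on by a notch, about 10 mm (3 to 13 mm the first time); letting the levers spring fully open sets the ratchet for the next squeeze. The jaw stays where it is when the levers open.
- jaw (a joint): Travel of the sliding jaw's bar towards the fixed jaw: starts at 0 to 0.010 m, stops at 0.040 m.
- jaw_pad (a joint): How far the sliding jaw's spring pad is pressed back: 0 = free, 0.010 m = bottomed, 1.25 N per mm. With the bottle gripped and the bar at its stop it reads about 0.008 m. Firm means more than 0.004 m.
There are look-alikes about, which are no part of the job. Leave any orange or turquoise look-alike of the part that bears bottle_mid alone.

How it is judged:
By the outcome, as a careful person would: the job done as asked, in the order asked, and still so for the second after the job is handed in, with the robot touching nothing.
It also fails if it takes over 54 s, if anything falls off the work surface, if the arm or the gripper's body presses on something with over 40 N, if the wrist force passes 120 N, or if a joint passes its speed limit or range.

ROBOT

A 6-joint arm with a two-finger parallel gripper is mounted at the origin on a cart in front of the work surface, level with it; the furniture and walls round the work are solid. World frame = base frame: x ahead of the robot, y to its left, z up, the work surface at z = 0. Lengths are in m, angles in degrees, forces in N, time in s.
With the tool pointing down it reaches from about 0.3 to 0.775 m from the base axis. Payload 14.6 kg.
Tool frame: the origin (TCP) lies at the very end of the fingers, on their centre line; the grasp point (between the pads) lies 19 mm behind it; z points along the fingers, y is the direction in which the jaws open and shut (so a half turn about z gives the same grasp; the last joint's range is limited). The gripper opens to 85 mm and grips with 20 to 120 N. Pads are 22 mm wide; open, the fingers measure 114 mm over their backs; the gripper's body (76 mm by 85 mm) begins 54 mm behind the grasp point. The pads swing forward as they close: fully open they stand 13 mm farther back than shut.
Start: joints at [69.924, 17.183, 87.147, -0, 75.671, -3.816], TCP at [0.154, 0.528, 0.231] pointing down, gripper open.
Joint ranges: [-173.82, 173.82], [-45.26, 126.66], [13.44, 144.39], [-59.66, 239.66], [0, 175.72], [-146.38, 146.38]. Speed limits (degrees/s): [127.2, 127.2, 147.25, 180, 180, 180].

INTERFACE

Orientations are given as a 3x3 rotation matrix whose columns are the frame's x, y, z axes.
In Python, from station import manip, capture gives the robot as it stands. The module is installed in compiled form; this text tells all that it offers.
- The arm moves only by the shell command python3 -m handwheel 'ROWS' [FORCE]. ROWS is JSON, a list of rows, each a list of 7 numbers: the opening in per cent of the stroke, from 0 (shut) to 100 (fully open), then the shift along the tool's x, y, z in mm, then the turn, a rotation vector about the tool's x, y, z in degrees. A call has 1 to 20 rows; each row shifts and turns the commanded pose from where the row before left it, along the tool's axes as they then stand; what a row does not reach is not made up. A row lasts 1/8 s, in which the tool goes at most 62.5 mm and 10.7 degrees, less where a joint would pass 70% of its speed; a pose out of reach is approached as far as the arm can. A call is refused whole if a number of a shift passes 62.5 or a number of a turn 10.7, either way. A call with a gripper value outside its range is refused whole. The fingers move at their own pace and stop on an object; FORCE is the grip in N (left out, the last holds). Time passes only in rows, so rows that do not move let the fingers close. It gives the time, the measured TCP pose, the force and the opening at its end, in the units of the state.
- manip.read_state(): the state, without advancing time (a new reading comes with each control period).
- capture(name): name is "scene" or "side" or "wrist"; returns a dict with "frame" (384x512x3 uint8, red, green, blue), "fovy" (degrees; the focal length in pixels is half the picture's height over the tangent of half this angle, whatever the lens; pixels are square), "cx", "cy" (the principal point, pixels), "cam_to_world" (4x4, takes a point from camera to world coordinates); the wrist camera has in their place "hand_eye" (4x4, takes a point from camera to tool coordinates, whose origin is the TCP and whose axes are the flange's). Camera axes: x right, y up, looking along -z (the intrinsics and any distortion apply to the point x, -y, -z); pixel columns grow to the right and rows downward; lengths in m; the calibration is good to about 2 mm. A picture is of the moment at which its call begins: read the wrist's pose just before it. There is no depth.
- manip.close_job(): hands the job in, once; it reports no verdict.
The state is a dict: "time": time; "q": joint angles; "joint_velocities": joint speeds; "joint_efforts": joint torques, N m; "eef_pos": TCP position; "tcp_rot": TCP orientation; "ft_force": force on the tool from outside, world axes, zero at the start; "wrist_torque": the same for the moment, N m; "opening": opening from 0.0 (shut) to 1.0 (fully open).
Only numpy, scipy, OpenCV 4.12 (cv2) and the standard library are available. Lean on these libraries where they do the work, as an engineer would, in place of code of your own. Each camera call takes 0.05 s, during which the arm holds its last target.

## Working session

There is one attempt and no reset: what is moved stays moved. The work goes in short steps, Python scripts to look and compute and a shell command to move; the robot and the scene stay as the last step left them, time stands still between calls to the robot, and variables do not carry over. Pictures are saved under pics/ and viewed, and the job is handed in when it is done.

```bash
mkdir -p pics; cat > h.py <<'E'
import numpy as np, cv2, json
from station import manip, capture
def shot(n,f):
    s=manip.read_state(); c=capture(n)
    cv2.imwrite('pics/'+f+'.png',c['frame'][:,:,::-1])
    T=np.eye(4)
    if n=='wrist':
        T[:3,:3]=np.array(s['tcp_rot']).reshape(3,3);T[:3,3]=s['eef_pos']; T=T@np.array(c['hand_eye'])
    else: T=np.array(c['cam_to_world'])
    c['T']=T
    np.savez('pics/'+f+'.npz',T=T,fovy=c['fovy'],cx=c['cx'],cy=c['cy'],frame=c['frame'])
    return c,s,{k:v for k,v in c.items() if k!='frame'}
def ray(f,u,v):
    c=np.load('pics/'+f+'.npz'); F=192/np.tan(np.radians(c['fovy'])/2)
    d=np.array([(u-c['cx'])/F,-(v-c['cy'])/F,-1]); T=c['T']
    return T[:3,3],T[:3,:3]@d/np.linalg.norm(d)
def onz(f,u,v,z):
    o,d=ray(f,u,v); return o+d*(z-o[2])/d[2]
def tri(*r):
    A=0;b=0
    for o,d in (ray(*x) for x in r):
        P=np.eye(3)-np.outer(d,d);A=A+P;b=b+P@o
    p=np.linalg.solve(A,b); 
    return p,[np.linalg.norm((np.eye(3)-np.outer(d,d))@(p-o))*1e3 for o,d in (ray(*x) for x in r)]
def proj(f,p):
    c=np.load('pics/'+f+'.npz'); F=192/np.tan(np.radians(c['fovy'])/2)
    q=np.linalg.inv(c['T'])@np.append(p,1); return c['cx']+F*q[0]/-q[2], c['cy']-F*q[1]/-q[2]
E
python3 - <<'E'
from h import *
for n in ['scene','side','wrist']:
    c,s,m=shot(n,n+'0'); print(n,m)
print(s)
E
```

```text
scene {'fovy': 47.64809602992312, 'cx': 257.35053777468414, 'cy': 195.15233235179397, 'cam_to_world': array([[ 0.77779886,  0.28472847, -0.56032011, -0.12374049],
       [-0.62803839,  0.3174428 , -0.71049127, -0.91551505],
       [-0.02442751,  0.90452185,  0.42572706,  0.57367808],
       [ 0.        ,  0.        ,  0.        ,  1.        ]]), 'T': array([[ 0.77779886,  0.28472847, -0.56032011, -0.12374049],
       [-0.62803839,  0.3174428 , -0.71049127, -0.91551505],
       [-0.02442751,  0.90452185,  0.42572706,  0.57367808],
       [ 0.        ,  0.        ,  0.        ,  1.        ]])}
side {'fovy': 47.47303078098503, 'cx': 248.21246758621805, 'cy': 194.55559718031208, 'cam_to_world': array([[ 0.88835741,  0.33176499, -0.31741629,  0.05369731],
       [-0.4587085 ,  0.61087212, -0.6453075 , -1.03191847],
       [-0.02018967,  0.71886525,  0.69485619,  1.05300447],
       [ 0.        ,  0.        ,  0.        ,  1.        ]]), 'T': array([[ 0.88835741,  0.33176499, -0.31741629,  0.05369731],
       [-0.4587085 ,  0.61087212, -0.6453075 , -1.03191847],
       [-0.02018967,  0.718
[... 873 characters left out ...]
026e-03,
        7.56700174e+01, -3.81559964e+00]), 'joint_velocities': array([ 0.01638438,  0.00626994, -0.0376803 ,  0.0479273 ,  0.08780403,
        0.01223358]), 'joint_efforts': array([ 1.79789444e-03, -5.44369805e+01, -3.62383032e+01, -5.55395985e-06,
        2.86607938e-03, -1.05416041e-05]), 'eef_pos': array([0.15393177, 0.5277987 , 0.23076567]), 'tcp_rot': array([[-9.59991195e-01,  2.80029911e-01, -3.93364951e-04],
       [ 2.80030169e-01,  9.59990696e-01, -9.83538882e-04],
       [ 1.02206387e-04, -1.05434272e-03, -9.99999439e-01]]), 'ft_force': array([0.03065326, 0.05142422, 0.61756938]), 'wrist_torque': array([-0.06317858, -0.01886652,  0.03029382]), 'opening': 1.003731048764704}
```

View pics/scene0.png

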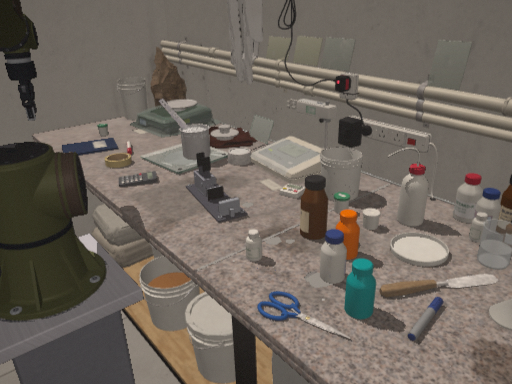

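View pics/side0.png

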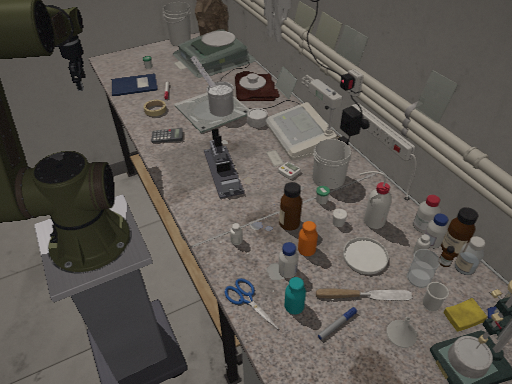

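View pics/wrist0.png

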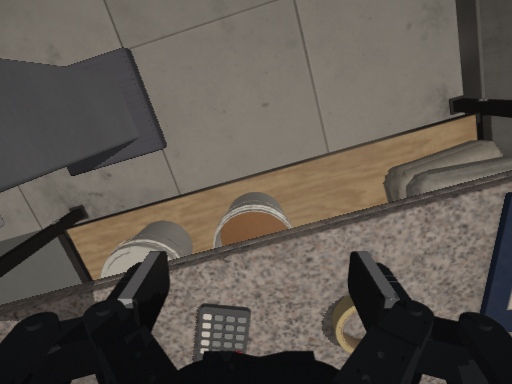

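```bash
python3 - <<'E'
import cv2,numpy as np
a=cv2.imread('pics/scene0.png');b=cv2.imread('pics/side0.png')
def z(im,x,y,w,h,k): return cv2.resize(im[y:y+h,x:x+w],None,fx=k,fy=k,interpolation=cv2.INTER_CUBIC)
cv2.imwrite('pics/a1.png',z(a,235,165,160,120,5)); cv2.imwrite('pics/b1.png',z(b,220,170,150,110,5))
cv2.imwrite('pics/a2.png',np.hstack([z(a,180,145,80,90,5),z(b,185,110,80,90,5)]))
E
```

```text
(no output)
```

View pics/a1.png

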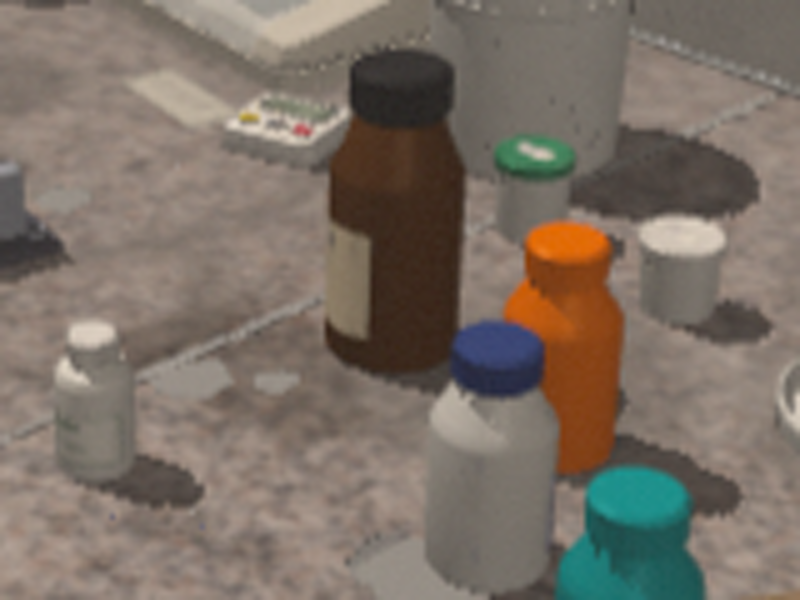

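View pics/b1.png

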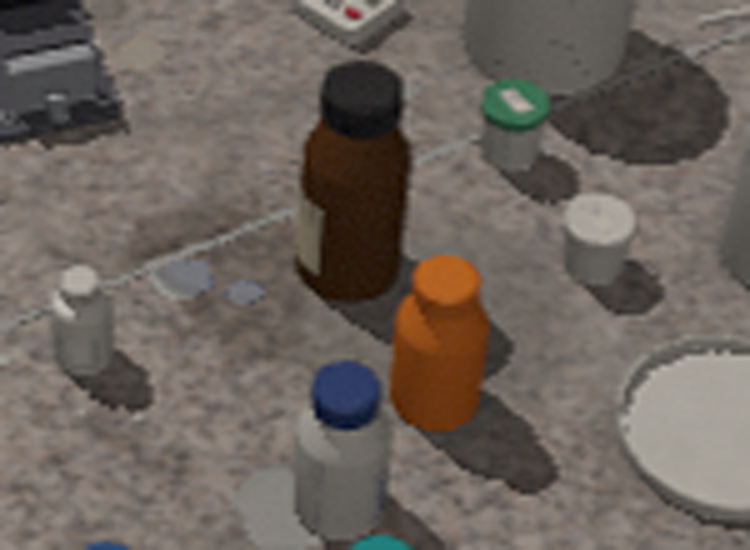

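View pics/a2.png

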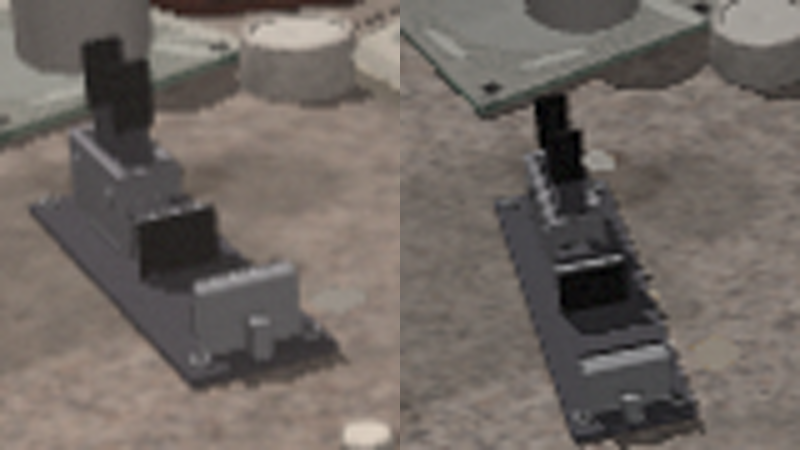

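```bash
python3 - <<'E'
import cv2,numpy as np
a=cv2.imread('pics/scene0.png');b=cv2.imread('pics/side0.png')
def z(im,x,y,w,h,k): return cv2.resize(im[y:y+h,x:x+w],None,fx=k,fy=k,interpolation=cv2.INTER_CUBIC)
cv2.imwrite('pics/a3.png',z(a,110,90,150,130,5)); cv2.imwrite('pics/b3.png',z(b,150,60,140,140,4))
E
```

```text
(no output)
```

View pics/a3.png

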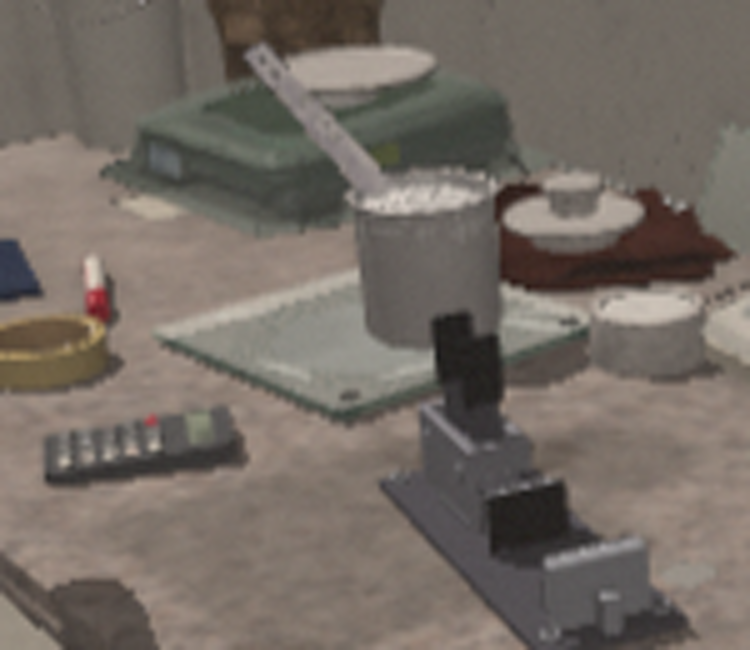

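View pics/b3.png

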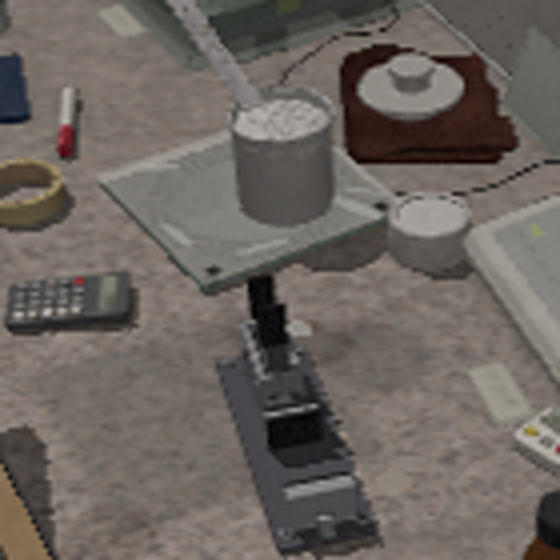

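```bash
python3 - <<'E'
from h import *
np.set_printoptions(precision=4,suppress=True)
for n,a,b in [('plate near',(179,173.6),(202,132)),('plate R',(228,155),(248,111)),('plate L',(141,156.5),(175,105)),
 ('lever far',(200,153),(215,128)),('lever near',(206.4,157),(217,135.5)),
 ('base left',(186,187),(204.7,151)),('base front L',(180+195/5,145+385/5),(185+175/5,110+440/5)),('base front R',(180+345/5,145+355/5),(185+300/5,110+430/5)),
 ('fixedtop L',(180+198/5,145+283/5),(185+182/5,110+362/5)),('fixedtop R',(180+298/5,145+268/5),(185+270/5,110+347/5)),
 ('cap',(235+500/5,165+340/5),(220+347/5,170+378/5)),('brown cap',(235+402/5,165+65/5),(220+362/5,170+78/5)),
 ('orange',(235+568/5,165+238/5),(220+447/5,170+272/5)),('teal',(235+640/5,165+490/5),(295.5,281)), ('small',(235+93/5,165+333/5),(220+80/5,170+278/5))]:
    p,e=tri(('scene0',)+a,('side0',)+b); print(n,p,np.round(e,1))
E
```

```text
plate near [0.5372 0.3623 0.0006] [0.1 0.1]
plate R [0.7722 0.4017 0.0024] [3.2 3.2]
plate L [0.5075 0.5981 0.0075] [1.1 1.1]
lever far [0.5346 0.2038 0.1195] [0.9 0.9]
lever near [0.5197 0.1471 0.1262] [3.2 3.2]
base left [0.4971 0.2437 0.0003] [1.2 1.2]
base front L [ 0.4406 -0.0262  0.0029] [0.7 0.7]
base front R [ 0.5179 -0.0624  0.0083] [0.3 0.3]
fixedtop L [ 0.4582 -0.008   0.0529] [1.1 1.1]
fixedtop R [ 0.5218 -0.0139  0.0438] [1.2 1.2]
cap [ 0.4923 -0.3922  0.109 ] [1.7 1.7]
brown cap [ 0.6016 -0.2263  0.1515] [2.2 2.2]
orange [ 0.5833 -0.3522  0.1099] [1.2 1.2]
teal [ 0.4442 -0.5029  0.1124] [2.7 2.7]
small [ 0.4089 -0.2216  0.0695] [0.6 0.6]
```

```bash
python3 -m handwheel '[[100,-46,-31,-10,0,0,0],[100,-46,-31,-10,0,0,0],[100,-46,-31,-10,0,0,0],[100,-46,-31,-10,0,0,0],[100,-46,-31,-10,0,0,0],[100,-46,-31,-10,0,0,0],[100,-46,-31,-10,0,0,0],[100,-46,-31,-10,0,0,0],[100,-46,-31,0,0,0,0],[100,-46,-31,0,0,0,0],[100,0,0,0,0,0,0]]'
python3 - <<'E'
from h import *
c,s,m=shot('wrist','w1');print(s['eef_pos'],s['q'],s['time'])
E
```

```text
time: 1.52
eef_pos: [0.5101, 0.099, 0.3104]
tcp_rot: [[-0.959, 0.284, -0.001], [0.284, 0.959, -0.0], [0.001, -0.001, -1.0]]
ft_force: [-1.2, 1.5, -0.3]
opening: 0.999
[0.51006951 0.09904418 0.31036113] [ 6.95786352e+00  1.04687105e+01  8.49761898e+01 -1.75665201e-02
  8.46405663e+01 -6.65576211e+01] 1.525
```

View pics/w1.png

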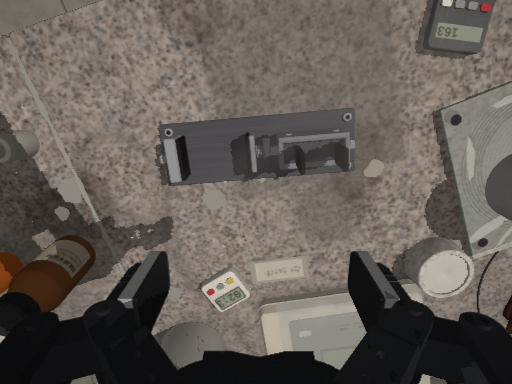

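```bash
python3 - <<'E'
import cv2
a=cv2.imread('pics/w1.png')
cv2.imwrite('pics/w1z.png',cv2.resize(a[100:195,155:365],None,fx=3.8,fy=3.8,interpolation=cv2.INTER_CUBIC))
E
```

```text
(no output)
```

View pics/w1z.png

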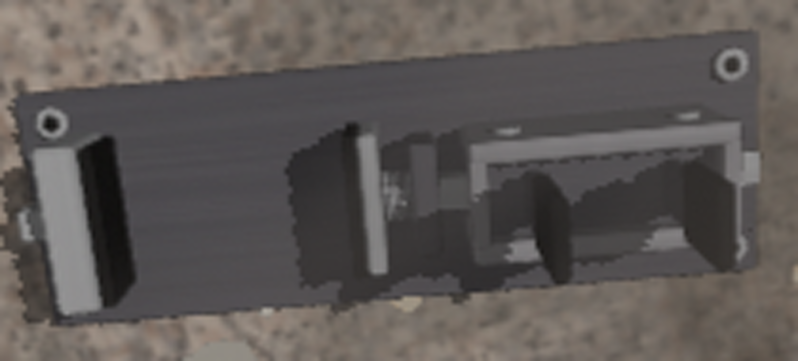

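```bash
cat > m1.py <<'E'
from h import *
np.set_printoptions(precision=4,suppress=True)
def P(x,y,z): return onz('w1',155+x/3.8,100+y/3.8,z)[:2]
tl,tr,br,bl=P(15,95,.008),P(757,30,.008),P(757,268,.008),P(55,325,.008)
print(tl,tr,br,bl,[np.linalg.norm(v) for v in (tl-tr,bl-br,tl-bl,tr-br)])
ax=((tl-tr)+(bl-br));ax/=np.linalg.norm(ax);print('ax',ax,np.degrees(np.arctan2(ax[1],ax[0])))
ay=np.array([-ax[1],ax[0]])
s=(tl+tr+bl+br)/4
f1,f2=P(78,146,.05),P(103,308,.05); print('fixed',f1,f2,np.linalg.norm(f1-f2))
p1,p2=P(355,130,.05),P(370,274,.05); print('pad',p1,p2,np.linalg.norm(p1-p2))
seat=(f1+f2)/2-ax*.041; print('seat',seat,'base centre rel',(s-seat)@ax,(s-seat)@ay,'pad rel',((p1+p2)/2-seat)@ax,((p1+p2)/2-seat)@ay)
d=(f2-f1)/np.linalg.norm(f1-f2);print('jaw yaw',np.degrees(np.arctan2(d[1],d[0])))
for q in [(545,280),(570,282),(533,175),(688,165),(722,268),(738,268)]:
  r=P(*q,.125)-seat;print(q,r@ax,r@ay)
E
python3 m1.py
```

```text
[ 0.4375 -0.0272] [0.4921 0.2399] [0.5797 0.223 ] [ 0.5246 -0.0457] [np.float64(0.2726361796780119), np.float64(0.27425371158622014), np.float64(0.08901250730032417), np.float64(0.08920606959448756)]
ax [-0.2008 -0.9796] -101.58307468211825
fixed [0.4589 0.0008] [ 0.5148 -0.0114] 0.05724063424273046
pad [0.4803 0.0925] [0.5297 0.0829] 0.05027016979327465
seat [0.4951 0.0349] base centre rel -0.06401811250332601 0.0005357691554370007 pad rel -0.05367771064933502 -0.0008978237973655209
jaw yaw -12.320161639291289
(545, 280) -0.10683951188393152 0.011132889583560051
(570, 282) -0.1139299450412192 0.012324511692197905
(533, 175) -0.10486907818022378 -0.019234028118509168
(688, 165) -0.14775815670089465 -0.018386090556077147
(722, 268) -0.1571793685192122 0.01185339899177893
(738, 268) -0.16171388923838195 0.012237025176159362
```

```bash
cat >> m1.py <<'E'
print('---')
for n,q in dict(bt=(112,137,.008),bb=(133,280,.008),h1=(470,145,.062),h2=(742,122,.062),h3=(470,262,.062),h4=(742,262,.062),padbackT=(378,130,.05),padbackB=(387,272,.05),fixoutT=(35,150,.05),fixoutB=(60,315,.05)).items():
  r=P(*q)-seat;print(n,q,r@ax,r@ay)
E
python3 m1.py|sed -n '/---/,$p'
```

```text
---
bt (112, 137, 0.008) 0.03909804401213298 -0.02568096038635178
bb (133, 280, 0.008) 0.03970990129301153 0.02955783931808526
h1 (470, 145, 0.062) -0.09114625566936828 -0.0195278740854586
h2 (742, 122, 0.062) -0.18006921980425222 -0.019482898639642282
h3 (470, 262, 0.062) -0.08859997669174549 0.019867896784356864
h4 (742, 262, 0.062) -0.18038850077751908 0.027634418345735698
padbackT (378, 130, 0.05) -0.061158431774662195 -0.025375566120915658
padbackB (387, 272, 0.05) -0.05992750944714473 0.02401912384952455
fixoutT (35, 150, 0.05) 0.05540427523312271 -0.028514956680760418
fixoutB (60, 315, 0.05) 0.056987959963275624 0.029888564743430737
```

```bash
python3 - <<'E'
import cv2,numpy as np
a=cv2.imread('pics/w1.png')[125:180,215:275].astype(float)
a=np.clip((a/255)**.5*255*1.3-20,0,255).astype(np.uint8)
cv2.imwrite('pics/w1y.png',cv2.resize(a,None,fx=10,fy=10,interpolation=cv2.INTER_NEAREST))
E
```

```text
(no output)
```

View pics/w1y.png

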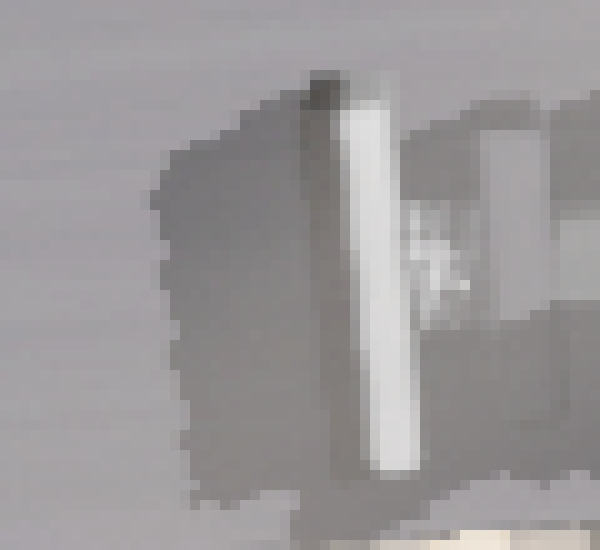

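```bash
cat > plan.py <<'E'
import sys
from h import *
def plan(target,dyaw,n,s=None):
    # world target xyz, yaw change deg (CCW from above), n rows
    s=s or manip.read_state(); R=np.array(s['tcp_rot']); p=np.array(s['eef_pos'])
    y=np.degrees(np.arctan2(R[1,1],R[0,1])); d=(np.array(target)-p)/n
    print('yaw',round(y,2),'tilt z',R[:,2].round(4),'d',(d*n*1e3).round(1))
    for i in range(n):
        a=np.radians(y+dyaw/n*i); Y=np.array([np.cos(a),np.sin(a),0]);X=np.array([-np.sin(a),np.cos(a),0])
        print([100,round(1e3*d@X),round(1e3*d@Y),round(-1e3*d[2]),0,0,round(-dyaw/n,1)])
if __name__=='__main__':
    a=[float(x) for x in sys.argv[1:]]; plan(a[:3],a[3],int(a[4]))
E
python3 plan.py .492 -.392 .25 -118 12
```

```text
yaw 73.6 tilt z [-1.3e-03 -1.0e-04 -1.0e+00] d [ -17.2 -492.5  -60.6]
[100, -10, -40, 5, 0, 0, 9.8]
[100, -17, -37, 5, 0, 0, 9.8]
[100, -23, -34, 5, 0, 0, 9.8]
[100, -28, -30, 5, 0, 0, 9.8]
[100, -33, -24, 5, 0, 0, 9.8]
[100, -37, -18, 5, 0, 0, 9.8]
[100, -39, -12, 5, 0, 0, 9.8]
[100, -41, -5, 5, 0, 0, 9.8]
[100, -41, 2, 5, 0, 0, 9.8]
[100, -40, 9, 5, 0, 0, 9.8]
[100, -38, 16, 5, 0, 0, 9.8]
[100, -35, 22, 5, 0, 0, 9.8]
```

```bash
python3 -m handwheel '[[100,-10,-40,5,0,0,9.8],[100,-17,-37,5,0,0,9.8],[100,-23,-34,5,0,0,9.8],[100,-28,-30,5,0,0,9.8],[100,-33,-24,5,0,0,9.8],[100,-37,-18,5,0,0,9.8],[100,-39,-12,5,0,0,9.8],[100,-41,-5,5,0,0,9.8],[100,-41,2,5,0,0,9.8],[100,-40,9,5,0,0,9.8],[100,-38,16,5,0,0,9.8],[100,-35,22,5,0,0,9.8],[100,0,0,0,0,0,0]]'
python3 - <<'E'
from h import *
c,s,m=shot('wrist','w2');print(s['eef_pos'],s['q'],s['time'])
E
```

```text
time: 3.2
eef_pos: [0.493, -0.3916, 0.2502]
tcp_rot: [[0.695, 0.719, -0.001], [0.719, -0.695, 0.001], [-0.0, -0.002, -1.0]]
ft_force: [-0.1, 1.5, -0.1]
opening: 1.001
[ 0.49302155 -0.39161107  0.25021086] [-4.17907488e+01  2.68965994e+01  7.13287075e+01 -5.50230859e-03
  8.18642041e+01  2.24771803e+00] 3.2
```

View pics/w2.png

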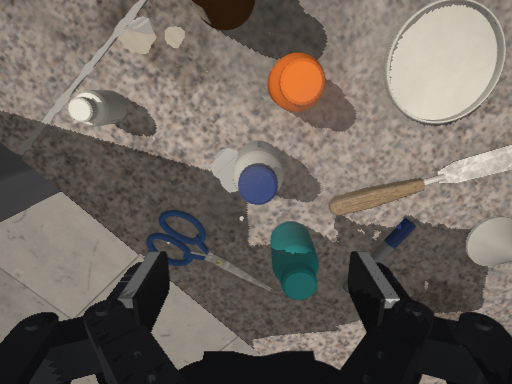

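```bash
python3 - <<'E'
from h import *
np.set_printoptions(precision=4,suppress=True)
for f,roi in (('w2',(230,150,290,210)),('scene0',(320,225,350,250)),('side0',(278,238,300,258))):
    im=np.load(f'pics/{f}.npz')['frame']; h=cv2.cvtColor(im,cv2.COLOR_RGB2HSV)
    m=cv2.inRange(h,(108,110,40),(130,255,255)); k=np.zeros_like(m);k[roi[1]:roi[3],roi[0]:roi[2]]=1;m=m*k
    n,l,st,ce=cv2.connectedComponentsWithStats(m);i=1+np.argmax(st[1:,4]);print(f,st[i],ce[i])
    if f=='w2':
        cs,_=cv2.findContours((l==i).astype(np.uint8),cv2.RETR_EXTERNAL,cv2.CHAIN_APPROX_NONE);print(cv2.fitEllipse(max(cs,key=len)))
a=cv2.imread('pics/w2.png')[130:220,200:320];cv2.imwrite('pics/w2z.png',cv2.resize(a,None,fx=6,fy=6,interpolation=cv2.INTER_CUBIC))
E
```

```text
w2 [242 176  35  28 624] [260.7804 190.883 ]
((260.7010192871094, 190.98350524902344), (21.580446243286133, 36.644046783447266), 58.62199020385742)
scene0 [326 230  17   9 117] [333.812  233.8547]
side0 [283 242  13  14 139] [288.5683 248.6763]
```

View pics/w2z.png

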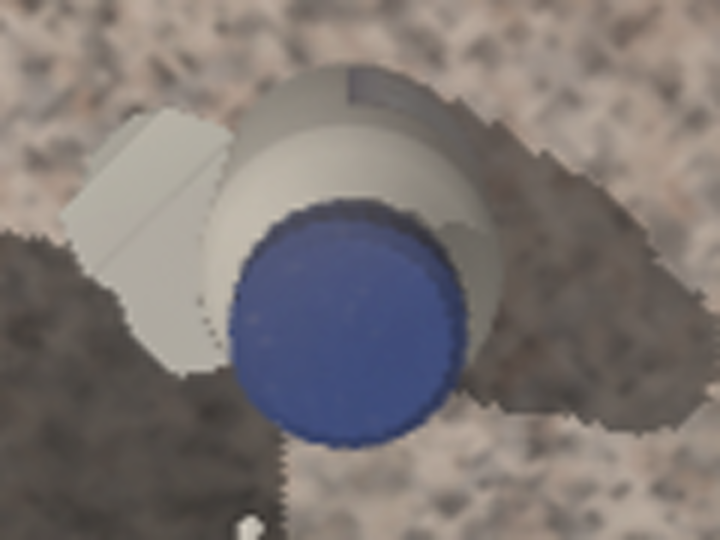

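```bash
python3 - <<'E'
from h import *
np.set_printoptions(precision=4,suppress=True)
print(onz('w2',258.25,185.5,.111), tri(('w2',258.25,185.5),('scene0',335,233),('side0',289.4,245.6)))
c=np.load('pics/w2.npz');F=192/np.tan(np.radians(c['fovy'])/2)
# body silhouette left/right at shoulder z=.07: zoom x 205..505 row ~260
a=onz('w2',200+205/6,130+250/6,.070);b=onz('w2',200+505/6,130+250/6,.070);print((a+b)/2,np.linalg.norm(a-b))
# cap lower edge far side (toward +tool x) at zoom (350,200)
for z in (.085,.088,.09,.092): 
    p=onz('w2',200+350/6,130+200/6,z);q=onz('w2',258.25,185.5,.111);print(z,np.linalg.norm((p-q)[:2]))
# scene front cap lower edge
for u,v in ((333.5,165+393/5),):
  o,d=ray('scene0',u,v);
  for z in (.08,.084,.088,.092): p=onz('scene0',u,v,z);print(z,np.linalg.norm((p-q)[:2]))
E
```

```text
[ 0.4887 -0.397   0.111 ] (array([ 0.4892, -0.3959,  0.113 ]), [np.float64(0.7291251857386557), np.float64(1.9371425148331107), np.float64(2.329574041237)])
[ 0.4914 -0.3956  0.07  ] 0.053308788181565404
0.085 0.015448565939712045
0.088 0.01613206710582512
0.09 0.016587735700669813
0.092 0.017043405129983084
0.08 0.009298343240871424
0.084 0.0030455376292456916
0.088 0.004309029397382419
0.092 0.010692824309513484
```

```bash
python3 -m handwheel '[[100,-5,1,40,0,0,0],[100,0,0,50,0,0,0],[100,0,0,50,0,0,0],[100,0,0,40,0,0,0],[100,0,0,26,0,0,0],[100,0,0,0,0,0,0],[50,0,0,0,0,0,0],[50,0,0,0,0,0,0],[50,0,0,0,0,0,0],[50,0,0,0,0,0,0],[50,0,0,0,0,0,0]]' 40
python3 - <<'E'
from h import *
c,s,m=shot('wrist','w3');print(s['eef_pos'],s['opening'],s['time'],s['ft_force'])
E
```

```text
time: 4.62
eef_pos: [0.4913, -0.3953, 0.0473]
tcp_rot: [[0.693, 0.721, 0.002], [0.721, -0.693, -0.002], [0.0, 0.003, -1.0]]
ft_force: [0.1, 3.2, 5.4]
opening: 0.634
[ 0.49132328 -0.39534498  0.0473366 ] 0.634334641292401 4.625 [0.09183477 3.1767937  5.44181355]
```

View pics/w3.png

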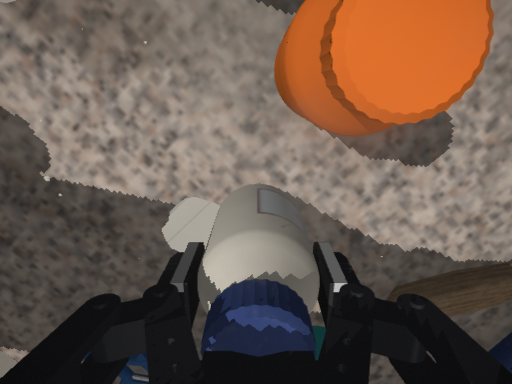

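```bash
python3 -m handwheel '[[40,0,0,-10,0,0,0],[40,0,0,-40,0,0,0],[40,0,0,-50,0,0,0],[40,0,0,-50,0,0,0],[40,0,0,0,0,0,0]]' 40
python3 plan.py .4959 .039 .2 34.4 9
```

```text
time: 5.3
eef_pos: [0.4916, -0.3961, 0.2008]
tcp_rot: [[0.693, 0.721, 0.006], [0.721, -0.693, -0.006], [0.0, 0.008, -1.0]]
ft_force: [0.3, 0.1, -2.7]
opening: 0.632
yaw -43.86 tilt z [ 0.0062 -0.0057 -1.    ] d [  4.3 435.1  -0.8]
[100, 35, -33, 0, 0, 0, -3.8]
[100, 37, -31, 0, 0, 0, -3.8]
[100, 39, -28, 0, 0, 0, -3.8]
[100, 41, -25, 0, 0, 0, -3.8]
[100, 43, -23, 0, 0, 0, -3.8]
[100, 44, -20, 0, 0, 0, -3.8]
[100, 45, -17, 0, 0, 0, -3.8]
[100, 46, -14, 0, 0, 0, -3.8]
[100, 47, -11, 0, 0, 0, -3.8]
```

```bash
python3 -m handwheel '[[40,35,-33,0,0,0,-3.6],[40,37,-31,0,0,0,-3.6],[40,39,-28,0,0,0,-3.6],[40,41,-25,0,0,0,-3.6],[40,43,-23,0,0,0,-3.6],[40,44,-20,0,0,0,-3.6],[40,45,-17,0,0,0,-3.6],[40,46,-14,0,0,0,-3.6],[40,47,-11,0,0,0,-3.6],[40,0,0,0,0,0,0],[40,0,0,0,0,0,0]]' 40
python3 - <<'E'
from h import *
for n in ('scene','side','wrist'): c,s,m=shot(n,n+'4')
print(s['eef_pos'],s['opening'],s['time'],s['ft_force'])
import cv2
a=cv2.imread('pics/scene4.png')[90:220,150:270];b=cv2.imread('pics/side4.png')[60:190,160:280]
cv2.imwrite('pics/z4.png',cv2.resize(np.hstack([a,b]),None,fx=3.3,fy=3.3,interpolation=cv2.INTER_CUBIC))
E
python3 plan.py .4959 .039 .055 0 1
```

```text
time: 6.68
eef_pos: [0.4999, 0.0384, 0.1951]
tcp_rot: [[0.199, 0.98, -0.0], [0.98, -0.199, -0.0], [-0.0, -0.0, -1.0]]
ft_force: [-0.1, -0.4, -0.7]
opening: 0.627
[0.50005874 0.03779355 0.19516372] 0.6302445594262963 6.775 [-0.36328845 -0.30355889 -1.66617374]
yaw -11.55 tilt z [-2.e-04 -1.e-04 -1.e+00] d [  -4.2    1.3 -140.2]
[100, 0, -4, 140, 0, 0, -0.0]
```

View pics/z4.png

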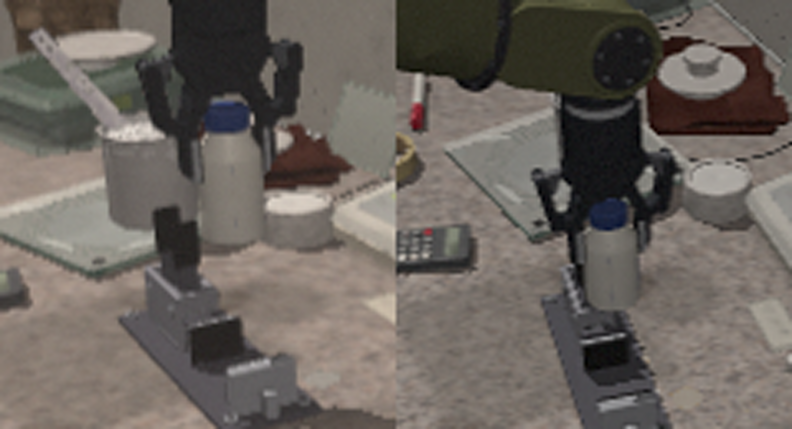

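View pics/wrist4.png

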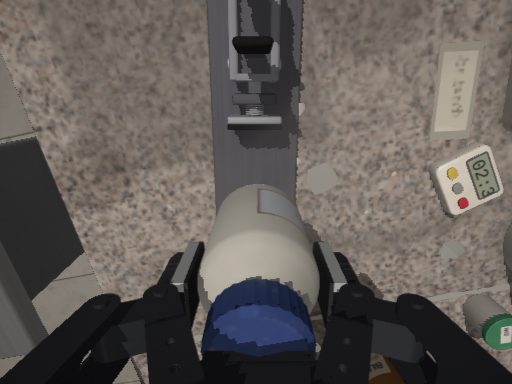

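```bash
python3 - <<'E'
from h import *
np.set_printoptions(precision=4,suppress=True)
im=np.load('pics/wrist4.npz')['frame']
s=manip.read_state();R=np.array(s['tcp_rot']);p=np.array(s['eef_pos'])
c=capture; 
def tool(u,v,ztool):
    z=p[2]-ztool; q=onz('wrist4',u,v,z); return R.T@(q-p)
t=tool(262,186,.0473);print('far edge tool',t,'centre x off',t[0]-.0275)
ax=np.array([-.2008,-.9796]);ay=np.array([.9796,-.2008]);seat=np.array([.4959,.039])
for q,z in {(213,130):.008,(298,130):.008,(209,40):.008,(302,40):.008,(228,127):.05,(281,123):.05,(230,120):.05,(233,40):.125,(273,40):.125,(233,53):.125,(273,53):.125,(230,80):.062,(278,80):.062}.items():
    r=onz('wrist4',*q,z)[:2]-seat;print(q,z,r@ax,r@ay)
a=cv2.imread('pics/wrist4.png')[0:200,190:320];cv2.imwrite('pics/w4z.png',cv2.resize(a,None,fx=4,fy=3.9*4/3.9,interpolation=cv2.INTER_CUBIC)[:600])
E
```

```text
far edge tool [0.0206 0.0021 0.0473] centre x off -0.006934138882295979
(213, 130) 0.008 -0.03837632879793747 -0.04306121573118394
(298, 130) 0.008 -0.03847857537908207 0.04570592559910499
(209, 40) 0.008 -0.12357537916647798 -0.04312927153049447
(302, 40) 0.008 -0.12370552320257863 0.04602901389534982
(228, 127) 0.05 -0.046176194005951986 -0.023350769372301093
(281, 123) 0.05 -0.049796908866694745 0.02471698489163046
(230, 120) 0.05 -0.05239734679234521 -0.021365353928528348
(233, 40) 0.125 -0.10754599113717103 -0.011644676597479291
(273, 40) 0.125 -0.10758210068712837 0.013093034466003418
(233, 53) 0.125 -0.10016975778450116 -0.011822464993267104
(273, 53) 0.125 -0.10020526596427862 0.013211735968965174
(230, 80) 0.062 -0.08602159942707151 -0.01943433325154903
(278, 80) 0.062 -0.08607468611472724 0.02050014193593186
```

View pics/w4z.png

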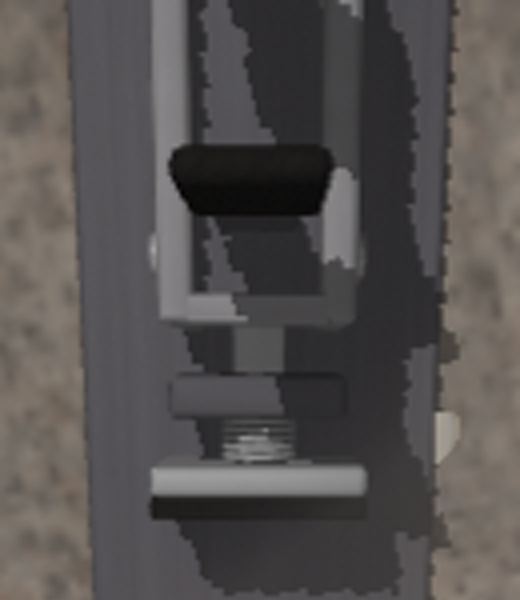

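```bash
python3 -m handwheel '[[40,6,-3,20,0,0,0],[40,0,0,40,0,0,0],[40,0,0,40,0,0,0],[40,0,0,20,0,0,0],[40,0,0,10,0,0,0],[40,0,0,3,0,0,0],[40,0,0,0,0,0,0],[40,0,0,0,0,0,0]]' 40
```

```text
time: 7.82
eef_pos: [0.4988, 0.0451, 0.063]
tcp_rot: [[0.199, 0.98, 0.001], [0.98, -0.199, 0.0], [0.0, 0.001, -1.0]]
ft_force: [1.1, 0.2, -1.6]
opening: 0.63
```

```bash
python3 -m handwheel '[[40,0,0,3,0,0,0],[40,0,0,2,0,0,0],[40,0,0,0,0,0,0]]' 40;python3 -m handwheel '[[40,0,0,2,0,0,0],[40,0,0,0,0,0,0]]' 40
```

```text
time: 8.2
eef_pos: [0.4983, 0.0451, 0.0571]
tcp_rot: [[0.199, 0.98, -0.0], [0.98, -0.199, -0.0], [-0.0, -0.0, -1.0]]
ft_force: [-0.2, -0.3, -1.5]
opening: 0.63
time: 8.45
eef_pos: [0.4985, 0.0452, 0.0557]
tcp_rot: [[0.199, 0.98, 0.0], [0.98, -0.199, -0.0], [0.0, 0.0, -1.0]]
ft_force: [-2.1, 0.2, 5.6]
opening: 0.632
```

```bash
python3 -m handwheel '[[75,0,0,0,0,0,0],[90,0,0,0,0,0,0],[100,0,0,0,0,0,0],[100,0,0,0,0,0,0],[100,0,0,-10,0,0,0],[100,0,0,-30,0,0,0],[100,0,0,-60,0,0,0],[100,0,0,-60,0,0,0],[100,0,0,-20,0,0,0],[100,0,0,0,0,0,0]]' 40
python3 - <<'E'
from h import *
for n in ('scene','side','wrist'): c,s,m=shot(n,n+'5')
print(s['eef_pos'],s['opening'],s['time'],s['ft_force'])
import cv2
a=cv2.imread('pics/scene5.png')[120:220,150:270];b=cv2.imread('pics/side5.png')[100:200,160:280]
cv2.imwrite('pics/z5.png',cv2.resize(np.hstack([a,b]),None,fx=3.3,fy=3.3,interpolation=cv2.INTER_CUBIC))
E
```

```text
time: 9.7
eef_pos: [0.4988, 0.0452, 0.237]
tcp_rot: [[0.199, 0.98, 0.003], [0.98, -0.199, 0.0], [0.001, 0.003, -1.0]]
ft_force: [0.3, 0.6, -0.5]
opening: 1.003
[0.49799874 0.04514456 0.2344322 ] 1.0029873986432518 9.8 [-0.66787931 -0.14625662 -0.80062536]
```

View pics/z5.png

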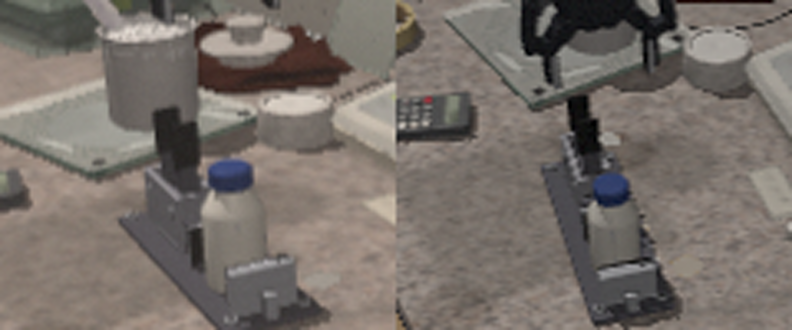

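View pics/wrist5.png

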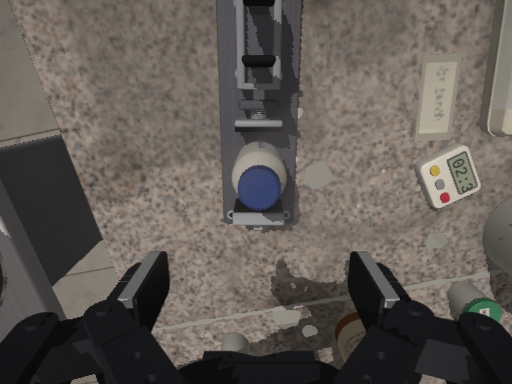

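```bash
python3 - <<'E'
from h import *
np.set_printoptions(precision=4,suppress=True)
ax=np.array([-.2008,-.9796]);ay=np.array([.9796,-.2008]);seat=np.array([.4969,.0388])
for n,q,z in [('cap',(259.5,188),.119),('bodyL',(233,175),.078),('bodyR',(287,175),.078),('lev near F',(243,65),.125),('lev near FR',(275,65),.125),('fixed top in',(259,212),.05),('padface',(259,127.5),.05)]:
    r=onz('wrist5',*q,z)[:2]-seat;print(n,r@ax,r@ay)
a=cv2.imread('pics/wrist5.png')[0:130,200:330];cv2.imwrite('pics/w5z.png',cv2.resize(a,None,fx=4.5,fy=4.5,interpolation=cv2.INTER_CUBIC))
E
python3 plan.py .5226 .1671 .25 90 9
```

```text
cap -0.004234492417291577 0.0006252096957304879
bodyL -0.004809595001354453 -0.02548102825606332
bodyR -0.004950869172041894 0.028046880718299708
lev near F -0.1027180176077153 -0.012157418915227036
lev near FR -0.10278358813716637 0.01183379635592802
fixed top in 0.045763770528042605 0.0005344976633006468
padface -0.048090534537254384 0.0002117184883653364
yaw -11.46 tilt z [-0.002 -0.    -1.   ] d [ 24.7 122.   16. ]
[100, 14, 0, -2, 0, 0, -10.0]
[100, 14, 2, -2, 0, 0, -10.0]
[100, 13, 5, -2, 0, 0, -10.0]
[100, 12, 7, -2, 0, 0, -10.0]
[100, 11, 9, -2, 0, 0, -10.0]
[100, 9, 11, -2, 0, 0, -10.0]
[100, 7, 12, -2, 0, 0, -10.0]
[100, 5, 13, -2, 0, 0, -10.0]
[100, 2, 14, -2, 0, 0, -10.0]
```

View pics/w5z.png

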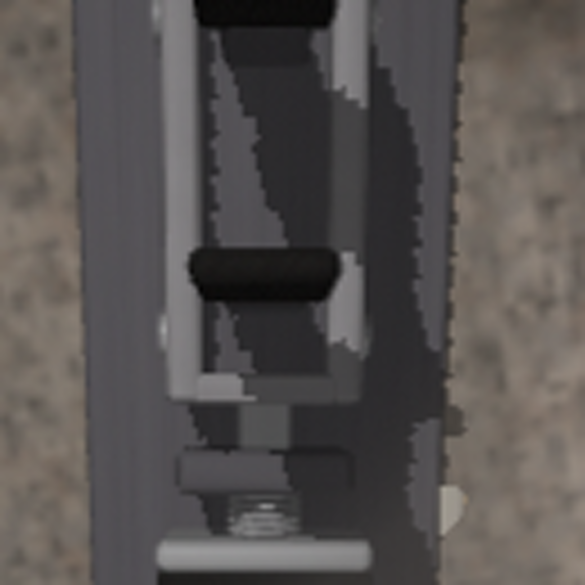

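```bash
python3 -m handwheel '[[100,14,0,-2,0,0,-10],[100,14,2,-2,0,0,-10],[100,13,5,-2,0,0,-10],[100,12,7,-2,0,0,-10],[100,11,9,-2,0,0,-10],[100,9,11,-2,0,0,-10],[100,7,12,-2,0,0,-10],[100,5,13,-2,0,0,-10],[100,2,14,-2,0,0,-10],[100,0,0,0,0,0,0],[100,0,0,0,0,0,0]]' 30
python3 - <<'E'
from h import *
for n in ('wrist',): c,s,m=shot(n,n+'6')
print(s['eef_pos'],s['opening'],s['time'],s['ft_force'],s['q'])
import cv2
a=cv2.imread('pics/wrist6.png')[100:230,150:380]
cv2.imwrite('pics/w6z.png',cv2.resize(a,None,fx=3.4,fy=3.4,interpolation=cv2.INTER_CUBIC))
E
python3 plan.py .5232 .1671 .09 0 1
```

```text
time: 11.22
eef_pos: [0.5233, 0.1685, 0.2525]
tcp_rot: [[-0.979, 0.203, -0.001], [0.203, 0.979, -0.0], [0.001, -0.001, -1.0]]
ft_force: [-0.1, -0.8, -0.4]
opening: 0.998
[0.52325199 0.16853774 0.25245766] 0.9976184560355515 11.225 [-0.1498178  -0.77003366 -0.41036866] [ 1.40388960e+01  1.62968641e+01  8.54432534e+01 -6.45536702e-03
  7.83408556e+01 -6.42750194e+01]
yaw 78.33 tilt z [-1.e-03 -3.e-04 -1.e+00] d [-1.000e-01 -1.300e+00 -1.627e+02]
[100, 0, -1, 163, 0, 0, -0.0]
```

View pics/w6z.png

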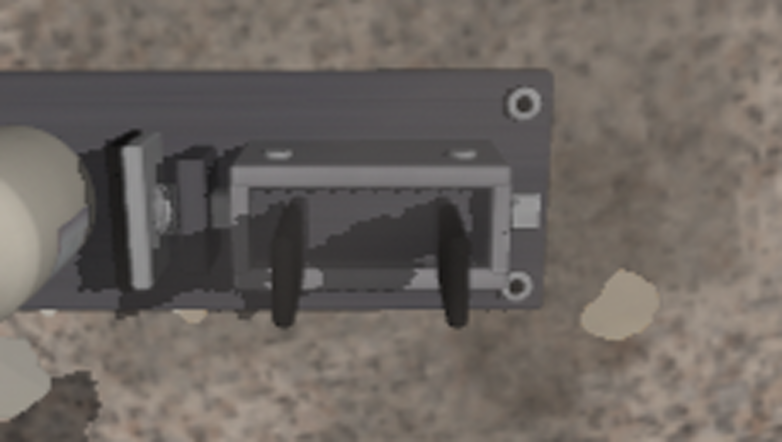

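```bash
python3 - <<'E'
from h import *
s=manip.read_state();R=np.array(s['tcp_rot']);p=np.array(s['eef_pos'])
for x,y in ((271,270),(469,270),(285,327),(457,327),(290,198),(450,198)):
  for z in (.125,.08): print(x,y,z,(R.T@(onz('wrist6',150+x/3.4,100+y/3.4,z)-p)*1e3).round(1))
E
```

```text
271 270 0.125 [  4.1 -27.3 127.7]
271 270 0.08 [ -8.6 -31.7 172.7]
469 270 0.125 [  4.2  25.  127.7]
469 270 0.08 [ -8.6  29.4 172.6]
285 327 0.125 [-11.8 -24.  127.7]
285 327 0.08 [-27.2 -27.8 172.7]
457 327 0.125 [-11.8  22.3 127.7]
457 327 0.08 [-27.2  26.2 172.6]
290 198 0.125 [ 23.5 -21.9 127.7]
290 198 0.08 [ 14.  -25.3 172.7]
450 198 0.125 [ 23.5  19.6 127.7]
450 198 0.08 [ 14.   23.  172.7]
```

```bash
python3 -m handwheel '[[100,1,-1,50,0,0,0],[100,0,0,50,0,0,0],[100,0,0,40,0,0,0],[100,0,0,22,0,0,0],[100,0,0,0,0,0,0],[75,0,0,0,0,0,0],[75,0,0,0,0,0,0]]' 30
python3 - <<'E'
from h import *
for n in ('scene','side','wrist'): c,s,m=shot(n,n+'7')
print(s['eef_pos'],s['opening'],s['time'],s['ft_force'])
import cv2
a=cv2.imread('pics/scene7.png')[120:220,150:270];b=cv2.imread('pics/side7.png')[100:200,160:280]
cv2.imwrite('pics/z7.png',cv2.resize(np.hstack([a,b]),None,fx=3.3,fy=3.3,interpolation=cv2.INTER_CUBIC))
E
```

```text
time: 12.15
eef_pos: [0.5228, 0.1682, 0.0925]
tcp_rot: [[-0.98, 0.199, 0.002], [0.199, 0.98, 0.0], [-0.002, 0.001, -1.0]]
ft_force: [-0.8, 0.8, -0.5]
opening: 0.752
[0.52265041 0.1682339  0.09214607] 0.7472313931537323 12.25 [0.62631329 0.04975856 0.64448702]
```

View pics/z7.png

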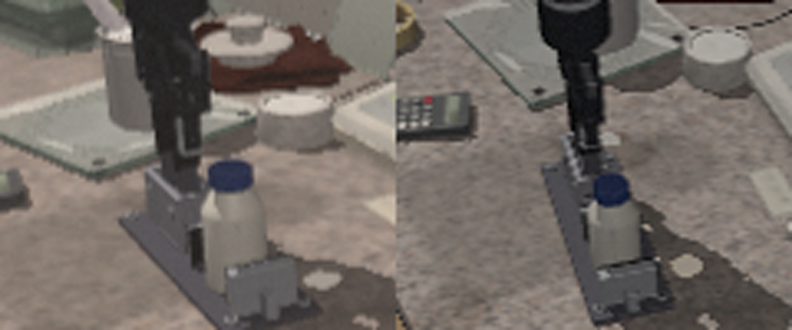

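View pics/wrist7.png

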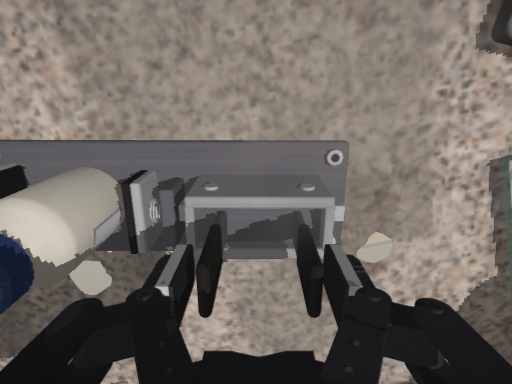

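```bash
python3 -m handwheel '[[20,0,0,0,0,0,0],[20,0,0,0,0,0,0],[20,0,0,0,0,0,0],[20,0,0,0,0,0,0],[20,0,0,0,0,0,0],[20,0,0,0,0,0,0]]' 30
python3 - <<'E'
from h import *
for n in ('wrist',): c,s,m=shot(n,n+'8')
print(s['eef_pos'],s['opening'],s['time'],s['ft_force'])
E
```

```text
time: 13.05
eef_pos: [0.523, 0.1687, 0.0927]
tcp_rot: [[-0.98, 0.199, 0.002], [0.199, 0.98, 0.001], [-0.002, 0.001, -1.0]]
ft_force: [-2.0, 2.5, 11.1]
opening: 0.29
[0.52298083 0.16871877 0.09265218] 0.290154856316678 13.05 [-2.03400458  2.51812571 11.13114366]
```

View pics/wrist8.png

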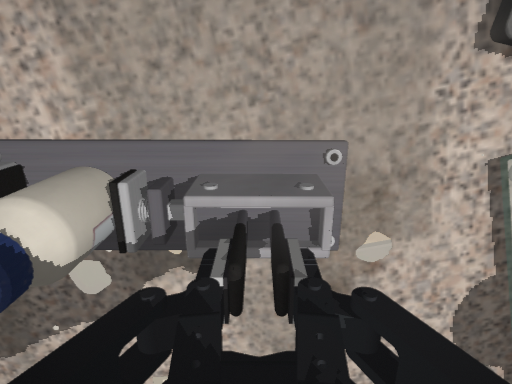

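```bash
python3 -m handwheel '[[75,0,0,0,0,0,0],[75,0,0,0,0,0,0],[75,0,0,0,0,0,0],[75,0,0,0,0,0,0],[75,0,0,0,0,0,0],[20,0,0,0,0,0,0],[20,0,0,0,0,0,0],[20,0,0,0,0,0,0],[20,0,0,0,0,0,0],[20,0,0,0,0,0,0],[20,0,0,0,0,0,0]]' 30
python3 - <<'E'
from h import *
for n in ('wrist',): c,s,m=shot(n,n+'9')
print(s['eef_pos'],s['opening'],s['time'],s['ft_force'])
E
```

```text
time: 14.48
eef_pos: [0.523, 0.1687, 0.0927]
tcp_rot: [[-0.98, 0.199, 0.002], [0.199, 0.98, 0.001], [-0.002, 0.002, -1.0]]
ft_force: [-1.8, 2.6, 12.1]
opening: 0.289
[0.52304783 0.1687024  0.09272122] 0.2893188966792848 14.475 [-1.75758283  2.57291497 12.06171829]
```

View pics/wrist9.png

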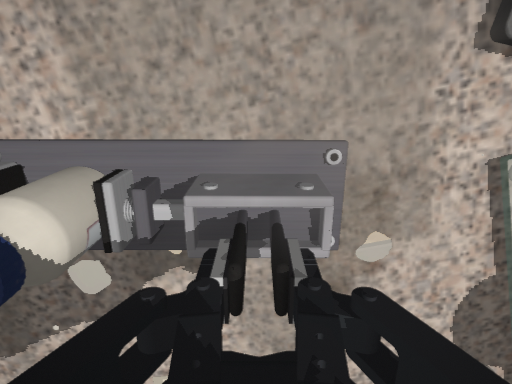

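```bash
python3 -m handwheel '[[75,0,0,0,0,0,0],[75,0,0,0,0,0,0],[75,0,0,0,0,0,0],[75,0,0,0,0,0,0],[75,0,0,0,0,0,0],[20,0,0,0,0,0,0],[20,0,0,0,0,0,0],[20,0,0,0,0,0,0],[20,0,0,0,0,0,0],[20,0,0,0,0,0,0],[20,0,0,0,0,0,0]]' 30
python3 - <<'E'
from h import *
for n in ('wrist','scene'): c,s,m=shot(n,n+'10')
print(s['eef_pos'],s['opening'],s['time'],s['ft_force'])
E
```

```text
time: 15.9
eef_pos: [0.523, 0.1687, 0.0927]
tcp_rot: [[-0.98, 0.199, 0.002], [0.199, 0.98, 0.001], [-0.002, 0.002, -1.0]]
ft_force: [-2.0, 3.2, 13.4]
opening: 0.29
[0.5230642  0.16868673 0.09275916] 0.29176473651913115 15.95 [-2.09850259  2.45468152 12.39895877]
```

View pics/wrist10.png

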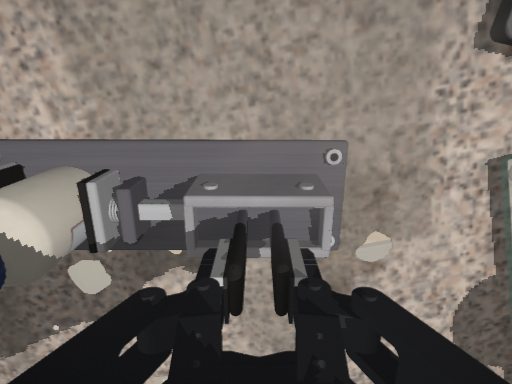

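Third notch in; the bottle is being pushed towards the fixed jaw. Continuing.

```bash
python3 -m handwheel '[[75,0,0,0,0,0,0],[75,0,0,0,0,0,0],[75,0,0,0,0,0,0],[75,0,0,0,0,0,0],[75,0,0,0,0,0,0],[20,0,0,0,0,0,0],[20,0,0,0,0,0,0],[20,0,0,0,0,0,0],[20,0,0,0,0,0,0],[20,0,0,0,0,0,0],[20,0,0,0,0,0,0]]' 30
python3 - <<'E'
from h import *
for n in ('wrist',): c,s,m=shot(n,n+'11')
print(s['eef_pos'],s['opening'],s['time'],s['ft_force'])
E
python3 -m handwheel '[[75,0,0,0,0,0,0],[75,0,0,0,0,0,0],[75,0,0,0,0,0,0],[75,0,0,0,0,0,0],[75,0,0,0,0,0,0],[20,0,0,0,0,0,0],[20,0,0,0,0,0,0],[20,0,0,0,0,0,0],[20,0,0,0,0,0,0],[20,0,0,0,0,0,0],[20,0,0,0,0,0,0]]' 30
python3 - <<'E'
from h import *
for n in ('wrist',): c,s,m=shot(n,n+'12')
print(s['eef_pos'],s['opening'],s['time'],s['ft_force'])
a=[cv2.imread(f'pics/wrist{i}.png')[140:290,0:350] for i in (11,12)]
cv2.imwrite('pics/z12.png',cv2.resize(np.vstack(a),None,fx=2,fy=2))
E
```

```text
time: 17.38
eef_pos: [0.5231, 0.1687, 0.0929]
tcp_rot: [[-0.98, 0.199, 0.003], [0.199, 0.98, 0.001], [-0.002, 0.002, -1.0]]
ft_force: [-2.8, 2.9, 14.7]
opening: 0.291
[0.52306519 0.16870903 0.09289614] 0.29085888074519833 17.375 [-2.83310144  2.93416994 14.70636841]
time: 18.8
eef_pos: [0.5228, 0.1687, 0.0924]
tcp_rot: [[-0.98, 0.199, 0.002], [0.199, 0.98, 0.001], [-0.002, 0.001, -1.0]]
ft_force: [-2.2, 4.2, 9.4]
opening: 0.288
[0.52282712 0.16869856 0.0923932 ] 0.2877615056123767 18.8 [-2.23070246  4.22455198  9.3976782 ]
```

View pics/z12.png

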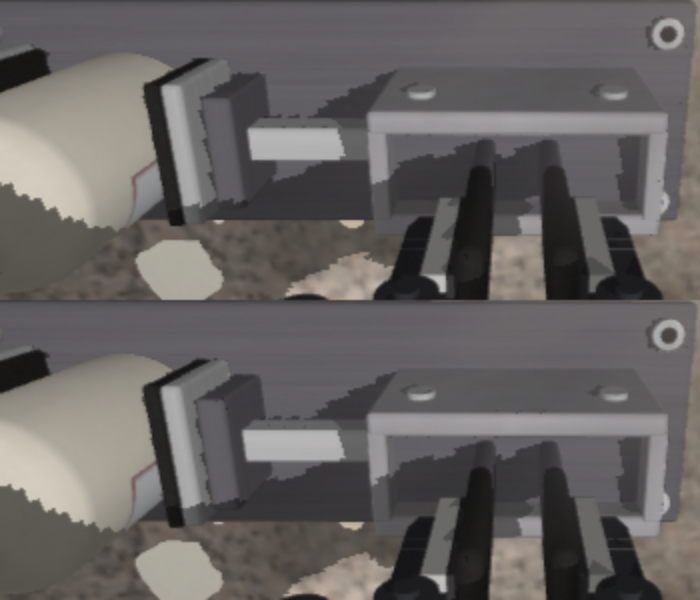

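```bash
python3 -m handwheel '[[75,0,0,0,0,0,0],[75,0,0,0,0,0,0],[75,0,0,0,0,0,0],[75,0,0,0,0,0,0],[75,0,0,0,0,0,0],[20,0,0,0,0,0,0],[20,0,0,0,0,0,0],[20,0,0,0,0,0,0],[20,0,0,0,0,0,0],[20,0,0,0,0,0,0],[20,0,0,0,0,0,0]]' 30
python3 - <<'E'
from h import *
for n in ('wrist',): c,s,m=shot(n,n+'13')
print(s['eef_pos'],s['opening'],s['time'],s['ft_force'])
E
python3 -m handwheel '[[75,0,0,0,0,0,0],[80,0,0,0,0,0,0],[90,0,0,0,0,0,0],[100,0,0,0,0,0,0],[100,0,0,0,0,0,0],[100,0,0,-10,0,0,0],[100,0,0,-40,0,0,0],[100,0,0,-60,0,0,0],[100,0,0,-40,0,0,0],[100,0,0,0,0,0,0],[100,0,0,0,0,0,0]]' 30
python3 - <<'E'
from h import *
for n in ('wrist','scene','side'): c,s,m=shot(n,n+'14')
print(s['eef_pos'],s['opening'],s['time'],s['ft_force'])
a=[cv2.imread(f'pics/wrist{i}.png')[140:290,0:350] for i in (12,13)]
cv2.imwrite('pics/z13.png',cv2.resize(np.vstack(a),None,fx=2,fy=2))
a=cv2.imread('pics/scene14.png')[120:220,150:270];b=cv2.imread('pics/side14.png')[100:200,160:280]
cv2.imwrite('pics/z14.png',cv2.resize(np.hstack([a,b]),None,fx=3.3,fy=3.3,interpolation=cv2.INTER_CUBIC))
E
```

```text
time: 20.23
eef_pos: [0.5227, 0.1687, 0.0922]
tcp_rot: [[-0.98, 0.199, 0.002], [0.199, 0.98, 0.001], [-0.001, 0.001, -1.0]]
ft_force: [1.0, 4.8, 4.3]
opening: 0.323
[0.52270381 0.168655   0.09218645] 0.32318394049960736 20.225 [0.95013675 4.75694442 4.29578594]
time: 21.65
eef_pos: [0.522, 0.1681, 0.2409]
tcp_rot: [[-0.98, 0.199, -0.001], [0.199, 0.98, -0.0], [0.001, -0.0, -1.0]]
ft_force: [1.3, -0.7, 0.2]
opening: 0.998
[0.52192117 0.1680608  0.24016018] 1.003424366443236 21.75 [ 1.20254904 -0.49347467 -0.61342835]
```

View pics/z13.png

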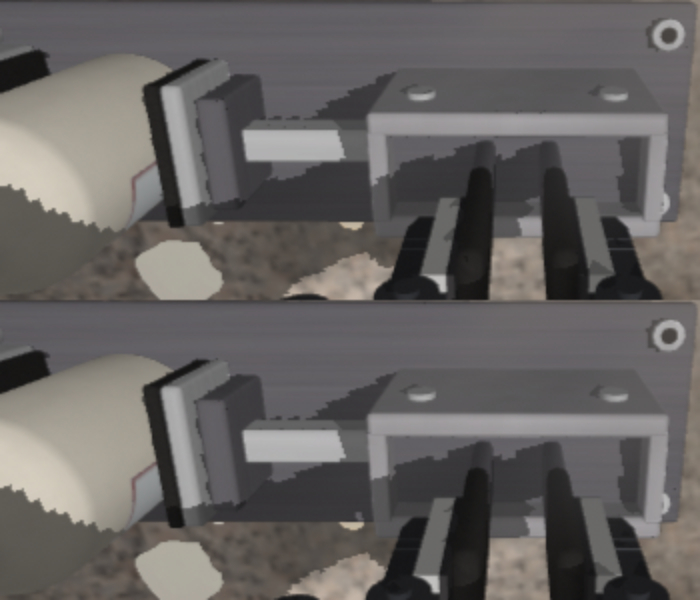

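View pics/z14.png

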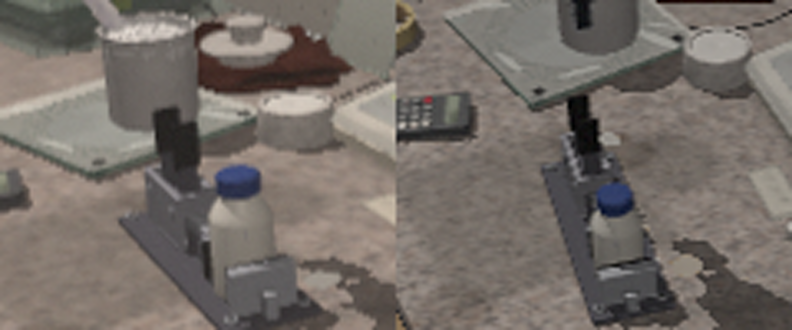

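View pics/wrist14.png

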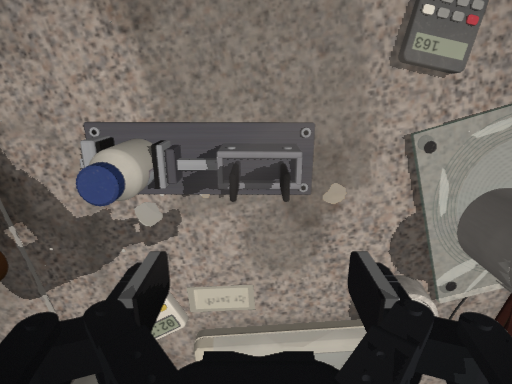

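```bash
python3 - <<'E'
from h import *
np.set_printoptions(precision=4,suppress=True)
ax=np.array([-.2008,-.9796]);ay=np.array([.9796,-.2008]);seat=np.array([.4969,.0388])
r=onz('wrist14',101,185,.119)[:2]-seat;print('cap',r@ax,r@ay)
p,e=tri(('scene14',150+239/3.3,120+178/3.3),('side14',160+(615-396)/3.3,100+196/3.3),('wrist14',101,185));print(p,e,(p[:2]-seat)@ax,(p[:2]-seat)@ay)
a=cv2.imread('pics/wrist14.png')[110:215,65:325];cv2.imwrite('pics/w14z.png',cv2.resize(a,None,fx=3,fy=3,interpolation=cv2.INTER_CUBIC))
E
```

```text
cap 0.009512116627789856 -0.001417110231880179
[0.4957 0.0264 0.1138] [np.float64(1.1598141637402262), np.float64(0.8635668897173282), np.float64(1.1405329370292026)] 0.012422589926668054 0.0013463447295790456
```

View pics/w14z.png

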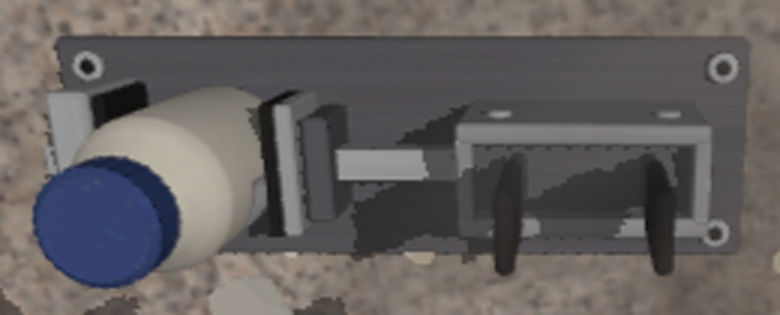

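```bash
python3 -c "
from station import manip
print(manip.close_job(), manip.read_state()['time'])"
```

```text
the job is handed in; nothing more can be done
the job is handed in; nothing more can be done
```

I stood the blue-capped middle bottle upright on the clamp's base plate, let go of it, and squeezed and released the levers six times. I then lifted the gripper clear and handed the job in, with the clock at about 21.8 s of the 54 s. The orange and turquoise look-alikes were left alone.

**What the last checks showed**
- **Jaw at its stop:** the fifth squeeze moved the jaw only a few mm. The sixth did not move it at all, and the levers stopped early, at 0.32 opening instead of 0.29.
- **Bottle held:** it stands upright between the pad and the fixed jaw. I measured its axis 12.4 mm along the clamp from the seat; 13.5 mm would mean it rests on the fixed jaw.
- **Pad pressed firmly:** the gap behind the pad has closed by about 6 mm or more. That is judged from pixels in the wrist pictures, because `jaw_pad` cannot be read directly. Firm is more than 4 mm.
- **Clear of everything:** the levers are open and the gripper is about 110 mm above their tops.

**What disagreed**
- My first estimate of the seat was about 4 mm off along the clamp, because I had missed the black rubber facings on the jaws. I corrected it before placing the bottle.
- The bottle sat about 4 mm off the seat towards the levers when I released it. The jaw then pushed it across to the fixed jaw.
- The wrist view alone put the cap at 9.5 mm along the clamp, against 12.4 mm from all three cameras together.

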